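# Gauge autoclaved tube sleeves on a three-pin go gauge and discard the shrunken one

## Robot

A 6-joint arm with a two-finger parallel gripper is mounted at the origin on the work surface. World frame = base frame: x ahead of the robot, y to its left, z up, the work surface at z = 0. Lengths are in m, angles in rad, forces in N, time in s.
With the tool pointing down it reaches from about 0.35 to 0.775 m from the base axis. Payload 5.5 kg.
Tool frame: the origin (TCP) lies on the centre line of the jaws, within the pads' length; the fingertips stand 11 mm ahead of it and the grasp point (between the pads) lies 8 mm behind it; z points along the fingers, y is the line along which they close (so a half turn about z gives the same grasp; the last joint's range is limited). The gripper opens to 85 mm and grips with 20 to 120 N. Pads are 22 mm wide; open, the fingers measure 114 mm over their backs; the gripper's body (76 mm by 85 mm) begins 54 mm behind the grasp point. The pads swing forward as they close: fully open they stand 13 mm farther back than shut.
Start: joints at [-1.356, 0.313, 0.046, 1.304, 0, 1.431], TCP at [0.2, -0.539, 0.242] pointing down, gripper open.
Joint ranges: [-2.76, 2.76], [-0.86, 1.69], [-1.03, 1.26], [-2.2, 2.34], [-1.47, 1.5], [-3.14, 3.14]. Speed limits (rad/s): [2.57, 2.57, 3.14, 3.14, 3.14, 3.14].

## Interface

Orientations are given as a unit quaternion [w, x, y, z].
In Python, from workcell import env, viewer, order, models gives the robot as it stands.
- The arm moves only by the tool drive_tool, never from a script. Its argument "series" is a list that holds one entry, the list of rows, each a list of 6 numbers: the shift along the tool's x, y, z each as a share of 120 mm, from -1 to 1, then the turn, a rotation vector about the tool's x, y, z each as a share of 180 degrees, from -1 to 1. A call has 1 to 20 rows; each row shifts and turns the commanded pose from where the row before left it, along the tool's axes as they then stand; what a row does not reach is not made up. A row lasts 1/8 s, in which the tool goes at most 62.5 mm and 10.7 degrees, less where a joint would pass 70% of its speed; a pose out of reach is approached as far as the arm can. A call with a number of a shift or a turn outside -1 to 1 is refused whole. A call with a gripper value outside its range is refused whole. "jaw" is the opening, from -1 (shut) to 1 (fully open), set as the call begins (left out, the last holds). The fingers move at their own pace and stop on an object; "grip_force" is the grip in N (left out, the last holds). Time passes only in rows, so rows that do not move let the fingers close. It gives the time, the measured TCP pose, the force, the opening and the grip force at its end, in the units of the state.
- env.get_state(): the state, without advancing time (a new reading comes with each control period).
- viewer.read_camera(name): name is "scene" or "top" or "wrist"; returns the picture (384x512x3 uint8, red, green, blue); there is no depth.
- viewer.camera_info(name): a dict with "intrinsics" (3x3 intrinsics, pixels), "D" ([k1, k2, p1, p2, k3] as OpenCV has them; the pictures are not rectified), "R" (3x3) and "t" (3): a world point X has camera coordinates R X + t; the wrist camera has in their place "T_tool_cam" (4x4, takes a point from camera to tool coordinates, whose origin is the TCP and whose axes are the flange's). Camera axes: x right, y down, z forward; pixel columns grow to the right and rows downward; lengths in m; the calibration is good to about 2 mm. A picture is of the moment at which its call begins: read the wrist's pose just before it. camera_info takes no time and is no camera call.
- order.hand_in(): hands the job in; it is judged then, once.
Trained networks look in the newest picture that a camera, given by its name, has taken for a name from the list of things; names that differ only in an ending like _2 or _b are one class to them, and where a whole thing is asked for, a point or a joint stands for the part that bears it (a point fixed in the world has none). Each returns a list of dicts, best first, with "score" (0 to 1); they miss things now and then, are a little off and sometimes report something else, mostly with a low value. They report only what shows in the picture. A call takes as long as a camera call.
- models.silhouettes(label, camera): "region" (384x512 bool, what is visible of it) and "location" ([column, row] in pixels, amid what is visible of it).
The state is a dict: "clock": time; "joint_pos": joint angles; "qvel": joint speeds; "tau": joint torques, N m; "tcp_pos": TCP position; "orientation": TCP orientation; "wrist_force": force on the tool from outside, world axes, zero at the start; "ft_torque": the same for the moment, N m; "finger_gap": finger opening in m; "grip_force": force on a finger pad.
Only numpy, scipy, OpenCV 4.12 (cv2) and the standard library are available. Lean on these libraries where they do the work, as an engineer would, in place of code of your own. Each camera call takes 0.05 s, during which the arm holds its last target. There are 200 camera calls.

## Task

Three centrifuge-tube sleeves back from the autoclave lie on the lanes of the go gauge, and one of them has shrunk deep inside its bore, which you cannot see from outside. Slide each sleeve along its lane onto its pin with a gentle push and never force one that stops short; leave the two good sleeves fully home on the pins, their rims against the back plate, and take the one that stops short off its pin and put it in the grey discard tub. Leave the beaker, flask and bottle where they stand.

Things in the scene. Friction and masses are not known exactly. Their poses are not given: they have to be found in the camera images.
- gauge: Three-lane go gauge, fixed. Base 255 x 260 mm, its top 18 mm above the bench. Origin: centre of its underside; x runs along the lanes towards the steel back plate (the way sleeves are pushed), y across to the left, z up. Lanes at y = +100, 0, -100 mm. Back plate: near face at x = +105 mm, 12 mm thick, top 98 mm above the bench. A saddle bar 40 mm high crosses the lanes at x = -119 to -105 mm.
- pin_root_1 (a point): Where the pin axis of the lane at y = +100 mm meets the near face of the back plate, 62 mm above the bench. Axes as the gauge's. Each lane has one fixed steel pin, 27 mm in diameter, sticking out 70 mm from the plate towards -x, the last 5 mm of its nose tapered to 23 mm.
- pin_root_2 (a point): The same point of the middle lane (y = 0). Under each pin two 10 mm guide rods, 30 mm apart, run along the lane from x = -118 mm to the plate, tops 45 mm above the bench; a sleeve lies on them, its axis 62 mm above the bench, in line with the pin.
- pin_root_3 (a point): The same point of the lane at y = -100 mm.
- sleeve_a: One of three outwardly identical white plastic sleeves: cylinder 44 mm in diameter, 90 mm long, about 80 g; one end closed and flat, the other open (mouth), bore 30 mm. Origin: on its axis, halfway along; its x points along the axis to the mouth. Starts lying on a lane, mouth towards the pin and 6 to 32 mm short of its nose; which sleeve lies on which lane varies.
- sleeve_b: Another of the sleeves; see sleeve_a. A good sleeve slides on freely (under 3 N) until its rim meets the back plate. In the shrunken one the bore narrows halfway down, so it stops hard with its rim 25 mm short of the plate.
- sleeve_c: Another of the sleeves; see sleeve_a. More than 60 N between a sleeve and the gauge counts as forcing it; a push along the lane at 50 mm/s or slower that is stopped at a 5 N change of force stays well below that, and so does a withdrawal straight back along the lane.
- sleeve_a_mouth (a point): Centre of the open rim of sleeve_a, 45 mm from its origin along its x.
- sleeve_b_mouth (a point): Centre of the open rim of sleeve_b, likewise.
- sleeve_c_mouth (a point): Centre of the open rim of sleeve_c, likewise.
- tub: Grey plastic discard tub, open on top, fixed, to the left or right of the gauge. Outside 220 mm (its x) x 180 mm (its y), 90 mm high, walls and floor 4 mm. Origin: centre of its underside; z up.
- beaker: Clear plastic beaker, 96 mm across, 125 mm high, on the side of the gauge away from the tub. Origin: centre of its underside. Left alone.
- flask: Conical glass flask, 86 mm across, 130 mm high, at a far corner of the gauge. Origin: centre of its underside. Left alone.
- bottle: White reagent bottle, 72 mm across, 170 mm high, at a far corner of the gauge. Origin: centre of its underside. Left alone.

How it is judged:
At the end, for the whole second after the job is handed in: Two sleeves are at rest fully home on pins (centre of the rim within 6 mm of the pin root at the back plate, axis within 0.08 rad of the lane); the third, the one that stops short, lies inside the tub (its middle within the outline, under 75 mm above the bench) ((((x of sleeve_a in the frame of tub between -0.11 and 0.11 m and y of sleeve_a in the frame of tub between -0.09 and 0.09 m and z of sleeve_a in the frame of tub below 0.075 m) and ((distance between sleeve_b_mouth and pin_root_1 below 0.006 m or distance between sleeve_b_mouth and pin_root_2 below 0.006 m or distance between sleeve_b_mouth and pin_root_3 below 0.006 m) and angle between the x axis of sleeve_b and the x axis of gauge, either way round below 0.08 rad and linear speed of sleeve_b below 0.02 m/s) and ((distance between sleeve_c_mouth and pin_root_1 below 0.006 m or distance between sleeve_c_mouth and pin_root_2 below 0.006 m or distance between sleeve_c_mouth and pin_root_3 below 0.006 m) and angle between the x axis of sleeve_c and the x axis of gauge, either way round below 0.08 rad and linear speed of sleeve_c below 0.02 m/s)) or ((x of sleeve_b in the frame of tub between -0.11 and 0.11 m and y of sleeve_b in the frame of tub between -0.09 and 0.09 m and z of sleeve_b in the frame of tub below 0.075 m) and ((distance between sleeve_a_mouth and pin_root_1 below 0.006 m or distance between sleeve_a_mouth and pin_root_2 below 0.006 m or distance between sleeve_a_mouth and pin_root_3 below 0.006 m) and angle between the x axis of sleeve_a and the x axis of gauge, either way round below 0.08 rad and linear speed of sleeve_a below 0.02 m/s) and ((distance between sleeve_c_mouth and pin_root_1 below 0.006 m or distance between sleeve_c_mouth and pin_root_2 below 0.006 m or distance between sleeve_c_mouth and pin_root_3 below 0.006 m) and angle between the x axis of sleeve_c and the x axis of gauge, either way round below 0.08 rad and linear speed of sleeve_c below 0.02 m/s)) or ((x of sleeve_c in the frame of tub between -0.11 and 0.11 m and y of sleeve_c in the frame of tub between -0.09 and 0.09 m and z of sleeve_c in the frame of tub below 0.075 m) and ((distance between sleeve_a_mouth and pin_root_1 below 0.006 m or distance between sleeve_a_mouth and pin_root_2 below 0.006 m or distance between sleeve_a_mouth and pin_root_3 below 0.006 m) and angle between the x axis of sleeve_a and the x axis of gauge, either way round below 0.08 rad and linear speed of sleeve_a below 0.02 m/s) and ((distance between sleeve_b_mouth and pin_root_1 below 0.006 m or distance between sleeve_b_mouth and pin_root_2 below 0.006 m or distance between sleeve_b_mouth and pin_root_3 below 0.006 m) and angle between the x axis of sleeve_b and the x axis of gauge, either way round below 0.08 rad and linear speed of sleeve_b below 0.02 m/s)))); the robot touches nothing.
It fails at once if a sleeve is forced: more than 60 N between a sleeve and the gauge (contact force between any of sleeve_a, sleeve_b, sleeve_c and gauge above 60 N).
It fails at once if the beaker is moved by more than 30 mm or tipped (distance of beaker from where it was at the start of the episode above 0.03 m or angle between beaker's own z axis and vertical above 0.5 rad).
It fails at once if the flask is moved by more than 30 mm or tipped (distance of flask from where it was at the start of the episode above 0.03 m or angle between flask's own z axis and vertical above 0.5 rad).
It fails at once if the bottle is moved by more than 30 mm or tipped (distance of bottle from where it was at the start of the episode above 0.03 m or angle between bottle's own z axis and vertical above 0.5 rad).
It also fails if it takes over 56 s, if anything falls off the work surface, if the arm or the gripper's body presses on something with over 40 N, if the wrist force passes 120 N, or if a joint passes its speed limit or range.

## Working session

There is one attempt and no reset: what is moved stays moved. The work goes in short steps, Python scripts to look and compute and a tool call to move; the robot and the scene stay as the last step left them, time stands still between calls to the robot, and variables do not carry over. Pictures are saved under pics/ and viewed, at most 10 in all, crops included, and the job is handed in when it is done.

Besides the shell and the picture viewer there is one more tool, called after "Call:" as a command line: name --argument value ..., lists and objects as JSON in quotes. drive_tool: Moves the arm, as the interface text tells. Its arguments: {"type":"object","properties":{"series":{"type":"array"},"jaw":{"type":"number"},"grip_force":{"type":"number"}},"required":["series"]}

```bash
ls; mkdir -p pics; python3 - <<'E'
from workcell import env,viewer,models
import cv2,numpy as np
s=env.get_state();print(s)
ims=[]
for c in("scene","top"):
    ims.append(viewer.read_camera(c)); i=viewer.camera_info(c);print(c,i)
    cv2.imwrite(f"pics/{c}0.png",ims[-1][...,::-1])
    for l in("gauge","sleeve_a","tub","beaker","flask","bottle"):
        for d in models.silhouettes(l,c): print(c,l,round(d["score"],2),d["location"],d["region"].sum())
print(viewer.camera_info("wrist"))
E
```

```text
pics
{'clock': 0.0, 'joint_pos': array([-1.35559065e+00,  3.13986946e-01,  4.49818114e-02,  1.30359475e+00,
       -8.67435560e-06,  1.43119969e+00]), 'qvel': array([-7.73036659e-04, -1.21066058e-03, -1.27769868e-03, -7.48154829e-04,
        5.03044147e-04, -2.10389393e-05]), 'tau': array([-5.74596870e-04, -4.80623245e+01,  2.98534852e+01,  1.92655181e-02,
       -3.45083881e-04,  8.08670421e-06]), 'tcp_pos': array([ 0.19964304, -0.53870834,  0.24141766]), 'orientation': array([-9.00970698e-04,  9.84305239e-01,  1.76472044e-01, -3.84172767e-05]), 'wrist_force': array([0.0260156 , 0.29029701, 0.12497778]), 'ft_torque': array([-0.00177175,  0.00155116, -0.03424112]), 'grip_force': 0.0, 'finger_gap': 0.08521599473284995}
scene {'intrinsics': array([[350.47433341,   0.        , 252.82451982],
       [  0.        , 350.47433341, 191.5548257 ],
       [  0.        ,   0.        ,   1.        ]]), 'D': array([-4.33888236e-05,  0.00000000e+00,  0.00000000e+00,  0.00000000e+00,
        0.00000000e+00]), 'R': array([[ 0.60874954,  0.7933281 , -0.00738441],
       [ 0.51553877, -0.40263214, -0.
[... 1306 characters left out ...]
0.35 [259.0, 196.1] 5852
top bottle 0.73 [160.2, 145.5] 758
top bottle 0.71 [387.2, 241.6] 5900
{'intrinsics': array([[267.91050648,   0.        , 256.63041142],
       [  0.        , 267.91050648, 195.28754217],
       [  0.        ,   0.        ,   1.        ]]), 'D': array([-0.04734417,  0.        ,  0.        ,  0.        ,  0.        ]), 'T_tool_cam': array([[-6.35258149e-04, -9.65549998e-01, -2.60216828e-01,
         6.50834190e-02],
       [ 9.99999791e-01, -5.82132221e-04, -2.81227973e-04,
        -2.00634300e-04],
       [ 1.20059069e-04, -2.60216952e-01,  9.65550166e-01,
        -1.30966140e-01],
       [ 0.00000000e+00,  0.00000000e+00,  0.00000000e+00,
         1.00000000e+00]])}
```

```bash
python3 - <<'E'
import cv2
a=cv2.imread("pics/top0.png");cv2.imwrite("pics/top0c.png",cv2.resize(a[100:300,90:460],None,fx=2.16,fy=2.16,interpolation=cv2.INTER_CUBIC))
E
```

```text
(no output)
```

View pics/top0c.png

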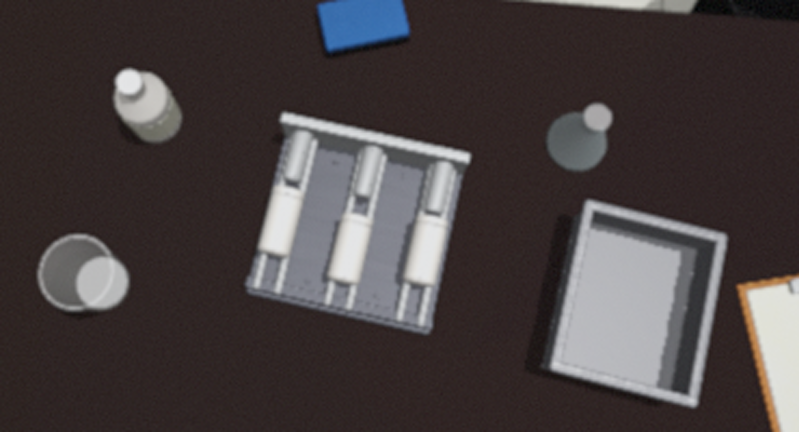

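View pics/scene0.png

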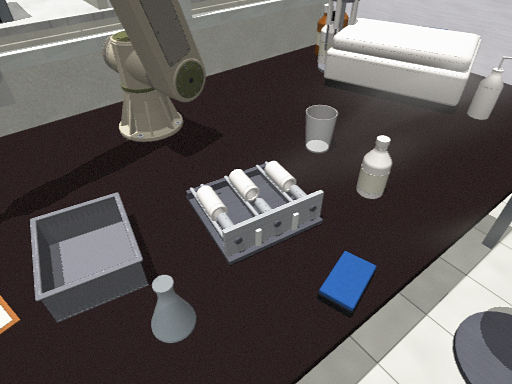

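```bash
cat > h.py <<'E'
from workcell import env,viewer,models
import cv2,numpy as np
from scipy.optimize import minimize
from scipy.spatial.transform import Rotation as Ro
def box(x0,x1,y0,y1,z0,z1): return np.array([[x,y,z] for x in(x0,x1) for y in(y0,y1) for z in(z0,z1)],float)
G=np.vstack([box(-.1275,.1275,-.13,.13,0,.018),box(.105,.117,-.13,.13,0,.098)])
T=box(-.11,.11,-.09,.09,0,.09)
I={c:viewer.camera_info(c) for c in("scene","top")}
def proj(X,c):
    i=I[c];return cv2.projectPoints(X,cv2.Rodrigues(i["R"])[0],i["t"],i["intrinsics"],i["D"])[0].reshape(-1,2)
def place(P,X):
    c,s=np.cos(P[2]),np.sin(P[2]);return X@np.array([[c,-s,0],[s,c,0],[0,0,1]]).T+[P[0],P[1],0]
S=4
def hull(p):
    m=np.zeros((384*S,512*S),np.uint8);cv2.fillConvexPoly(m,np.round(cv2.convexHull(p.astype(np.float32))*S*16).astype(np.int32),1,shift=4);return m
def fit(X,regs,P0):
    H={}
    for c,r in regs.items():
        r=cv2.morphologyEx(r.astype(np.uint8),cv2.MORPH_OPEN,np.ones((3,3)))
        ys,xs=np.nonzero(r);cor=np.vstack([np.c_[xs+a,ys+b] for a in(-.5,.5) for b in(-.5,.5)]);H[c]=hull(cor)
    f=lambda P:sum((lambda a,b:1-(a&b).sum()/(a|b).sum())(hull(proj(place(P,X),c)),H[c]) for c in H)
    b=None
    for d in(-.15,0,.15):
        p=np.array(P0)+[0,0,d]
        r=minimize(f,p,method="Nelder-Mead",options=dict(initial_simplex=p+np.array([[0,0,0],[.03,0,0],[0,.03,0],[0,0,.15]]),xatol=2e-4,fatol=1e-5))
        if b is None or r.fun<b.fun:b=r
    return b.x,b.fun
def ray(px,c,z):
    i=I[c];u=cv2.undistortPoints(np.array([[px]],float),i["intrinsics"],i["D"])[0,0]
    d=i["R"].T@[u[0],u[1],1];o=-i["R"].T@i["t"];return o+d*(z-o[2])/d[2]
E
python3 - <<'E'
from h import *
for c in I: viewer.read_camera(c)
def best(l): return {c:models.silhouettes(l,c)[0]["region"] for c in I}
g=best("gauge");t=best("tub")
P0=ray((257,197),"top",.03);Pt=ray((386,241),"top",.03);
for r,X,P,n in((g,G,P0,"g"),(t,T,Pt,"t")):
    for cs in(("top","scene"),("top",),("scene",)):
        print(n,cs,fit(X,{c:r[c] for c in cs},[P[0],P[1],-.17]))
P,_=fit(G,g,[P0[0],P0[1],-.17]);np.save("g.npy",P)
c,s=np.cos(P[2]),np.sin(P[2])
for cam in I:
  for d in models.silhouettes("sleeve_a",cam)[:3]:
    w=ray(d["location"],cam,.070)[:2]-P[:2];print(cam,"sleeve gauge xy",[c*w[0]+s*w[1],-s*w[0]+c*w[1]])
for l in("beaker","flask","bottle"):
    print(l,ray(models.silhouettes(l,"top")[0]["location"],"top",.06))
# overlay
im=cv2.resize(viewer.read_camera("top")[...,::-1],None,fx=3,fy=3)
for X in(G,):
    for p in proj(place(P,X),"top"): cv2.circle(im,tuple(int(round(v*3+1)) for v in p),3,(0,0,255),1)
for y in(.1,0,-.1):
    p=proj(place(P,np.array([[-.118,y,.062],[.035,y,.062]])),"top")*3+1
    cv2.line(im,tuple(map(int,p[0])),tuple(map(int,p[1])),(0,255,0),1)
cv2.imwrite("pics/ov.png",im[430:780,550:1000])
E
```

```text
Traceback (most recent call last):
IndexError: list index out of range
```

```bash
cat > m.py <<'E'
from h import *
def get(l,c,k=1):
    for _ in range(4):
        viewer.read_camera(c);r=models.silhouettes(l,c)
        if len(r)>=k:return r
    return r
E
python3 - <<'E'
from m import *
def best(l): return {c:get(l,c)[0]["region"] for c in I}
g=best("gauge");t=best("tub")
P0=ray((257,197),"top",.03);Pt=ray((386,241),"top",.03);
for r,X,P,n in((g,G,P0,"g"),(t,T,Pt,"t")):
    for cs in(("top","scene"),("top",),("scene",)):
        print(n,cs,fit(X,{c:r[c] for c in cs},[P[0],P[1],-.17]))
P,_=fit(G,g,[P0[0],P0[1],-.17]);np.save("g.npy",P)
c,s=np.cos(P[2]),np.sin(P[2])
for cam in I:
  for d in get("sleeve_a",cam,3)[:3]:
    w=ray(d["location"],cam,.070)[:2]-P[:2];print(cam,"sleeve gauge xy",[c*w[0]+s*w[1],-s*w[0]+c*w[1]])
for l in("beaker","flask","bottle"):
    print(l,[ray(d["location"],"top",.06) for d in get(l,"top")[:1]])
# overlay
im=cv2.resize(viewer.read_camera("top")[...,::-1],None,fx=3,fy=3)
for X in(G,):
    for p in proj(place(P,X),"top"): cv2.circle(im,tuple(int(round(v*3+1)) for v in p),3,(0,0,255),1)
for y in(.1,0,-.1):
    p=proj(place(P,np.array([[-.118,y,.062],[.035,y,.062]])),"top")*3+1
    cv2.line(im,tuple(map(int,p[0])),tuple(map(int,p[1])),(0,255,0),1)
cv2.imwrite("pics/ov.png",im[430:780,550:1000])
E
```

```text
g ('top', 'scene') (array([ 0.57795156,  0.01100211, -0.12861535]), np.float64(0.10431523765711315))
g ('top',) (array([ 0.5796554 ,  0.01300181, -0.12573227]), np.float64(0.0362404381905751))
g ('scene',) (array([ 0.5770125 ,  0.01145069, -0.13068826]), np.float64(0.06576038222751568))
t ('top', 'scene') (array([ 0.49922258, -0.36964665, -0.1791878 ]), np.float64(0.14507654776562962))
t ('top',) (array([ 0.49946183, -0.37268469, -0.16685807]), np.float64(0.07051762940735185))
t ('scene',) (array([ 0.49913281, -0.36672586, -0.21374957]), np.float64(0.06956315020885928))
scene sleeve gauge xy [np.float64(-0.026620436245138098), np.float64(-0.005868410390423771)]
scene sleeve gauge xy [np.float64(-0.010321140044119784), np.float64(0.08719152439052309)]
scene sleeve gauge xy [np.float64(-0.01661066677427977), np.float64(-0.10368549151360901)]
top sleeve gauge xy [np.float64(-0.030034586436251287), np.float64(0.09371682572075589)]
top sleeve gauge xy [np.float64(-0.038286508808640304), np.float64(0.00216845793935497)]
top sleeve gauge xy [np.float64(-0.027245280614081664), np.float64(-0.10503570271428342)]
beaker [array([0.47135844, 0.37629599, 0.06      ])]
flask [array([ 0.72936233, -0.28921671,  0.06      ])]
bottle [array([0.72100382, 0.31345375, 0.06      ])]
```

View pics/ov.png

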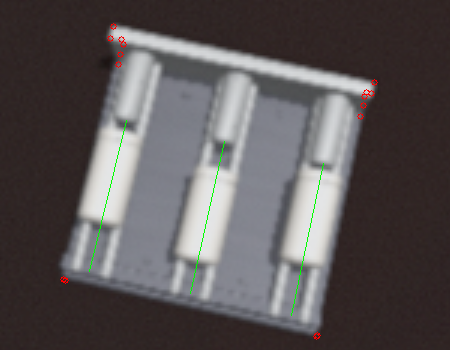

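```bash
cat > plan.py <<'E'
from h import *
P=np.load("g.npy")
def g2w(x,y,z): return place(P,np.array([[x,y,z]]))[0]
def w2g(w): 
    c,s=np.cos(P[2]),np.sin(P[2]);w=np.array(w)-[P[0],P[1],0];return np.array([c*w[0]+s*w[1],-s*w[0]+c*w[1],w[2]])
def Rdown(ang): return Ro.from_matrix(np.array([[np.cos(ang),np.sin(ang),0],[np.sin(ang),-np.cos(ang),0],[0,0,-1]]))
def cur():
    s=env.get_state();q=s["orientation"];return s["tcp_pos"],Ro.from_quat([q[1],q[2],q[3],q[0]])
def rows(p,R,p1,R1,n):
    tot=(R.inv()*R1).as_rotvec();k=0
    if abs(tot[2])>2.5 and abs(tot[2]-0)>0 and tot[2]>0: tot=tot*(1-2*np.pi/np.linalg.norm(tot))
    st=tot/n;d=(np.array(p1)-p)/n;out=[]
    for k in range(n):
        out.append([round(float(v),3) for v in np.r_[(R*Ro.from_rotvec(st*k)).inv().apply(d)/.12,st/np.pi]])
    return out
E
python3 - <<'E'
from plan import *
for y,a,m in((.1,(97,222),(110,130)),(0,(195,262),(215,166)),(-.1,(300,265),(318,180))):
    for q in(a,m): print(y,w2g(ray(((550+q[0]-1)/3,(430+q[1]-1)/3),"top",.072)))
p,R=cur();r=rows(p,R,g2w(-.115,-.1,.16),Rdown(P[2]+np.pi),16)
print((R.inv()*Rdown(P[2]+np.pi)).as_rotvec());print(r)
E
```

```text
0.1 [-0.07111662  0.10309315  0.072     ]
0.1 [0.02032733 0.11201417 0.072     ]
0 [-0.08851006  0.00189809  0.072     ]
0 [0.00742325 0.00342642 0.072     ]
-0.1 [-0.06954822 -0.09733659  0.072     ]
-0.1 [ 0.01551695 -0.09763567  0.072     ]
[ 8.42900328e-05  1.70458953e-04 -2.65814012e+00]
[[0.207, -0.182, 0.043, 0.0, 0.0, -0.053], [0.234, -0.145, 0.043, 0.0, 0.0, -0.053], [0.255, -0.105, 0.043, 0.0, 0.0, -0.053], [0.269, -0.061, 0.043, 0.0, 0.0, -0.053], [0.275, -0.016, 0.043, 0.0, 0.0, -0.053], [0.274, 0.03, 0.043, 0.0, 0.0, -0.053], [0.265, 0.075, 0.043, 0.0, 0.0, -0.053], [0.249, 0.118, 0.043, 0.0, 0.0, -0.053], [0.226, 0.157, 0.043, 0.0, 0.0, -0.053], [0.197, 0.193, 0.043, 0.0, 0.0, -0.053], [0.163, 0.223, 0.043, 0.0, 0.0, -0.053], [0.124, 0.246, 0.043, 0.0, 0.0, -0.053], [0.081, 0.263, 0.043, 0.0, 0.0, -0.053], [0.036, 0.273, 0.043, 0.0, 0.0, -0.053], [-0.009, 0.276, 0.043, 0.0, 0.0, -0.053], [-0.055, 0.27, 0.043, 0.0, 0.0, -0.053]]
```

Call:
drive_tool --series '[[[0.207,-0.182,0.043,0,0,-0.053],[0.234,-0.145,0.043,0,0,-0.053],[0.255,-0.105,0.043,0,0,-0.053],[0.269,-0.061,0.043,0,0,-0.053],[0.275,-0.016,0.043,0,0,-0.053],[0.274,0.03,0.043,0,0,-0.053],[0.265,0.075,0.043,0,0,-0.053],[0.249,0.118,0.043,0,0,-0.053],[0.226,0.157,0.043,0,0,-0.053],[0.197,0.193,0.043,0,0,-0.053],[0.163,0.223,0.043,0,0,-0.053],[0.124,0.246,0.043,0,0,-0.053],[0.081,0.263,0.043,0,0,-0.053],[0.036,0.273,0.043,0,0,-0.053],[-0.009,0.276,0.043,0,0,-0.053],[-0.055,0.27,0.043,0,0,-0.053]]]' --jaw -1

```text
clock: 3.9
tcp_pos: [0.4502, -0.0719, 0.1598]
orientation: [0.0, 0.059, 0.998, -0.0]
wrist_force: [0.0, 0.3, -0.3]
finger_gap: 0.0003
grip_force: 0.0
```

```bash
python3 - <<'E'
from plan import *
p,R=cur();s=env.get_state();print(s["clock"],w2g(p),s["joint_pos"].round(2),s["wrist_force"],s["finger_gap"],(R.inv()*Rdown(P[2]+np.pi)).as_rotvec())
print(rows(p,R,g2w(-.098,-.1,.072),Rdown(P[2]+np.pi),3))
cv2.imwrite("pics/w1.png",viewer.read_camera("wrist")[...,::-1])
E
```

```text
3.9 [-0.1160882  -0.09855834  0.1597825 ] [-0.33  0.13 -0.4   1.04 -0.   -0.22] [ 0.01573052  0.28549455 -0.27559244] 0.0003269758122170572 [-0.00026365  0.0006796   0.0113424 ]
[[-0.05, -0.005, 0.244, -0.0, 0.0, 0.001], [-0.05, -0.004, 0.244, -0.0, 0.0, 0.001], [-0.05, -0.004, 0.244, -0.0, 0.0, 0.001]]
```

View pics/w1.png

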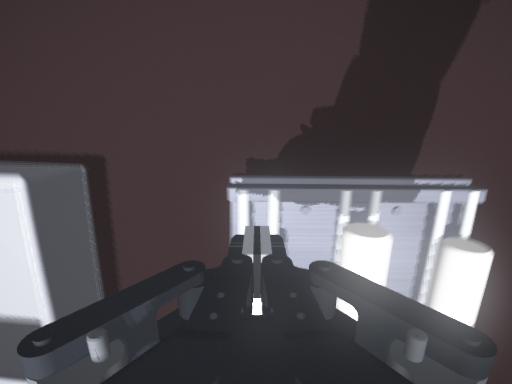

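Call:
drive_tool --series '[[[-0.05,-0.004,0.244,0,0,0.003],[-0.05,-0.004,0.244,0,0,0],[-0.05,-0.004,0.244,0,0,0],[0,0,0,0,0,0],[-0.05,0,0,0,0,0],[-0.05,0,0,0,0,0],[-0.05,0,0,0,0,0],[-0.05,0,0,0,0,0],[-0.05,0,0,0,0,0],[-0.05,0,0,0,0,0],[-0.05,0,0,0,0,0],[-0.05,0,0,0,0,0]]]'

```text
clock: 5.45
tcp_pos: [0.5152, -0.0829, 0.0718]
orientation: [-0.0, 0.066, 0.998, -0.0]
wrist_force: [-0.6, -0.5, 1.6]
finger_gap: 0.0003
grip_force: 0.4
```

```bash
cat > st.py <<'E'
from plan import *
p,R=cur();s=env.get_state();print(s["clock"],"g",w2g(p).round(4),"F",s["wrist_force"].round(2),"gap",round(s["finger_gap"],4),"rot",(R.inv()*Rdown(P[2]+np.pi)).as_rotvec().round(4))
E
python3 - <<'E'
from st import *
cv2.imwrite("pics/t2.png",cv2.resize(viewer.read_camera("top")[140:265,180:330,::-1],None,fx=4,fy=4))
E
```

```text
5.45 g [-0.0502 -0.1012  0.0718] F [-0.56 -0.46  1.58] gap 0.0003 rot [-0.0001 -0.0001 -0.0035]
```

View pics/t2.png

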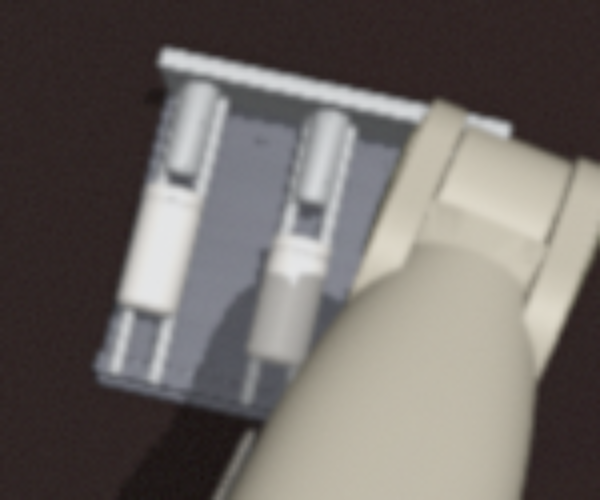

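Call:
drive_tool --series '[[[-0.05,0,0,0,0,0],[-0.05,0,0,0,0,0],[-0.05,0,0,0,0,0],[-0.033,0,0,0,0,0]]]'

```text
clock: 6.0
tcp_pos: [0.5371, -0.0858, 0.0719]
orientation: [0.0, 0.066, 0.998, -0.0]
wrist_force: [-1.5, 0.8, 0.1]
finger_gap: -0.0001
grip_force: 0.2
```

Call:
drive_tool --series '[[[-0.017,0,0,0,0,0],[-0.017,0,0,0,0,0]]]'

```text
clock: 6.25
tcp_pos: [0.5406, -0.0863, 0.0719]
orientation: [-0.0, 0.066, 0.998, -0.0]
wrist_force: [-0.5, 1.0, 0.0]
finger_gap: 0.0003
grip_force: 0.3
```

Call:
drive_tool --series '[[[-0.017,0,0,0,0,0]]]'

```text
clock: 6.38
tcp_pos: [0.5413, -0.0863, 0.0717]
orientation: [-0.001, 0.066, 0.998, -0.0]
wrist_force: [-7.7, 0.7, 5.4]
finger_gap: 0.0
grip_force: 3.9
```

Call:
drive_tool --series '[[[-0.017,0,0,0,0,0]]]'

```text
clock: 6.5
tcp_pos: [0.5413, -0.0863, 0.0715]
orientation: [-0.003, 0.066, 0.998, -0.0]
wrist_force: [-13.0, 0.9, 8.9]
finger_gap: -0.0001
grip_force: 6.3
```

Call:
drive_tool --series '[[[0.15,0,0,0,0,0],[0.1,0,-0.25,0,0,0],[0.2,0,-0.25,0,0,0],[0.2,0.28,-0.25,0,0,0],[0.16,0.28,0,0,0,0],[0,0.28,0,0,0,0]]]'

```text
clock: 7.25
tcp_pos: [0.4609, 0.0268, 0.1628]
orientation: [0.001, 0.066, 0.998, -0.0]
wrist_force: [0.5, -0.3, 0.9]
finger_gap: 0.0002
grip_force: 0.0
```

```bash
python3 - <<'E'
from st import *
cv2.imwrite("pics/t3.png",np.hstack([cv2.resize(viewer.read_camera("scene")[120:280,170:340,::-1],None,fx=3,fy=3),cv2.resize(viewer.read_camera("wrist")[100:384,200:512,::-1],(312*480//284-240,480)) ])[:, :800])
E
```

```text
7.25 g [-0.1181  0.0007  0.1628] F [ 0.5  -0.33  0.89] gap 0.0002 rot [-0.      0.0016 -0.0042]
```

View pics/t3.png

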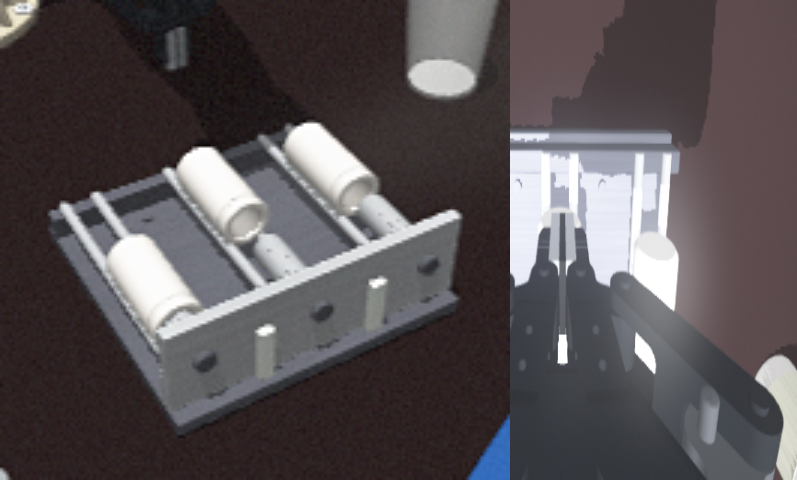

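Call:
drive_tool --series '[[[0,0,0.25,0,0,0],[0,0,0.25,0,0,0],[0,0,0.25,0,0,0],[0,0,0,0,0,0],[-0.05,0,0,0,0,0],[-0.05,0,0,0,0,0],[-0.05,0,0,0,0,0],[-0.05,0,0,0,0,0],[-0.05,0,0,0,0,0],[-0.05,0,0,0,0,0],[-0.05,0,0,0,0,0],[-0.05,0,0,0,0,0],[-0.05,0,0,0,0,0],[-0.05,0,0,0,0,0],[-0.05,0,0,0,0,0],[-0.05,0,0,0,0,0],[-0.05,0,0,0,0,0],[-0.05,0,0,0,0,0],[0,0,0,0,0,0]]]'

```text
clock: 9.72
tcp_pos: [0.5457, 0.0147, 0.0719]
orientation: [0.0, 0.066, 0.998, 0.0]
wrist_force: [-0.7, 0.2, 0.0]
finger_gap: -0.0005
grip_force: 0.0
```

```bash
python3 st.py
```

```text
9.725 g [-0.0325 -0.0004  0.0719] F [-0.67  0.21  0.03] gap -0.0005 rot [ 0.0001  0.0008 -0.0036]
```

Bad-sleeve stop would be at about -0.024; step past it.

Call:
drive_tool --series '[[[-0.025,0,0,0,0,0],[-0.025,0,0,0,0,0],[-0.017,0,0,0,0,0]]]'

```text
clock: 10.1
tcp_pos: [0.553, 0.0138, 0.0719]
orientation: [-0.0, 0.066, 0.998, -0.0]
wrist_force: [-0.9, -0.2, 0.6]
finger_gap: 0.0
grip_force: 0.3
```

Call:
drive_tool --series '[[[-0.017,0,0,0,0,0],[-0.017,0,0,0,0,0]]]'

```text
clock: 10.35
tcp_pos: [0.557, 0.0132, 0.0719]
orientation: [-0.0, 0.066, 0.998, -0.0]
wrist_force: [-0.5, 0.3, -0.2]
finger_gap: -0.0
grip_force: 0.3
```

Call:
drive_tool --series '[[[-0.017,0,0,0,0,0],[-0.017,0,0,0,0,0]]]'

```text
clock: 10.6
tcp_pos: [0.5611, 0.0127, 0.0719]
orientation: [0.0, 0.066, 0.998, -0.0]
wrist_force: [-1.1, 0.3, -0.1]
finger_gap: 0.0003
grip_force: 0.3
```

Call:
drive_tool --series '[[[-0.04,0,0,0,0,0],[-0.04,0,0,0,0,0],[-0.025,0,0,0,0,0],[-0.017,0,0,0,0,0]]]'

```text
clock: 11.1
tcp_pos: [0.5756, 0.0107, 0.0718]
orientation: [-0.0, 0.066, 0.998, -0.0]
wrist_force: [-0.5, 0.3, -0.1]
finger_gap: 0.0002
grip_force: 0.5
```

Call:
drive_tool --series '[[[-0.017,0,0,0,0,0]]]'

```text
clock: 11.22
tcp_pos: [0.5775, 0.0105, 0.0719]
orientation: [-0.0, 0.066, 0.998, -0.0]
wrist_force: [-1.4, 0.2, 0.4]
finger_gap: 0.0004
grip_force: 0.4
```

Call:
drive_tool --series '[[[-0.013,0,0,0,0,0]]]'

```text
clock: 11.35
tcp_pos: [0.5791, 0.0103, 0.0719]
orientation: [-0.0, 0.066, 0.998, -0.0]
wrist_force: [-0.1, 1.0, -0.1]
finger_gap: 0.0
grip_force: 0.3
```

Call:
drive_tool --series '[[[-0.013,0,0,0,0,0]]]'

```text
clock: 11.48
tcp_pos: [0.5793, 0.0102, 0.0717]
orientation: [-0.001, 0.066, 0.998, -0.0]
wrist_force: [-7.6, 0.8, 5.8]
finger_gap: -0.0002
grip_force: 3.6
```

Call:
drive_tool --series '[[[-0.013,0,0,0,0,0]]]'

```text
clock: 11.6
tcp_pos: [0.5793, 0.0103, 0.0716]
orientation: [-0.003, 0.066, 0.998, 0.0]
wrist_force: [-10.3, 0.4, 7.6]
finger_gap: -0.0002
grip_force: 5.4
```

```bash
python3 st.py
```

```text
11.6 g [ 0.0014 -0.0006  0.0716] F [-10.35   0.41   7.58] gap -0.0002 rot [-0.0003 -0.0053 -0.0034]
```

Call:
drive_tool --series '[[[0.15,0,0,0,0,0],[0.1,0,-0.25,0,0,0],[0.2,0,-0.25,0,0,0],[0.2,0.28,-0.25,0,0,0],[0.2,0.28,0,0,0,0],[0.04,0.28,0.25,0,0,0],[0,0,0.25,0,0,0],[0,0,0.25,0,0,0],[0,0,0,0,0,0]]]'

```text
clock: 12.72
tcp_pos: [0.4879, 0.1238, 0.0701]
orientation: [-0.002, 0.066, 0.998, -0.0]
wrist_force: [0.2, -0.5, 1.2]
finger_gap: 0.0
grip_force: 0.0
```

```bash
python3 st.py
```

```text
12.725 g [-0.1038  0.1004  0.0701] F [ 0.19 -0.52  1.22] gap 0.0 rot [-0.001  -0.0038 -0.0032]
```

Call:
drive_tool --series '[[[-0.05,0,0,0,0,0],[-0.05,0,0,0,0,0],[-0.05,0,0,0,0,0],[-0.05,0,0,0,0,0],[-0.05,0,0,0,0,0],[-0.05,0,0,0,0,0],[-0.05,0,0,0,0,0],[-0.05,0,0,0,0,0],[-0.05,0,0,0,0,0],[-0.05,0,0,0,0,0],[-0.05,0,0,0,0,0],[-0.05,0,0,0,0,0],[0,0,0,0,0,0]]]'

```text
clock: 14.35
tcp_pos: [0.5617, 0.1143, 0.0719]
orientation: [0.0, 0.066, 0.998, 0.0]
wrist_force: [-0.4, 0.7, 0.6]
finger_gap: -0.0002
grip_force: 0.0
```

Call:
drive_tool --series '[[[-0.025,0,0,0,0,0],[-0.025,0,0,0,0,0],[-0.017,0,0,0,0,0]]]'

```text
clock: 14.72
tcp_pos: [0.569, 0.1133, 0.0719]
orientation: [0.0, 0.066, 0.998, -0.0]
wrist_force: [-1.1, 0.4, 0.4]
finger_gap: -0.0002
grip_force: 0.2
```

Call:
drive_tool --series '[[[-0.017,0,0,0,0,0],[-0.017,0,0,0,0,0]]]'

```text
clock: 14.98
tcp_pos: [0.573, 0.1128, 0.0719]
orientation: [0.0, 0.066, 0.998, -0.0]
wrist_force: [-0.7, 0.8, -0.5]
finger_gap: -0.0001
grip_force: 0.2
```

```bash
python3 st.py
```

```text
14.975 g [-0.0179  0.1003  0.0719] F [-0.65  0.76 -0.54] gap -0.0001 rot [-0.0001  0.     -0.0035]
```

Free past the stop point; lane 1 is good too.

Call:
drive_tool --series '[[[-0.04,0,0,0,0,0],[-0.04,0,0,0,0,0],[-0.03,0,0,0,0,0],[-0.017,0,0,0,0,0]]]'

```text
clock: 15.48
tcp_pos: [0.5883, 0.1107, 0.0718]
orientation: [0.0, 0.066, 0.998, -0.0]
wrist_force: [-0.4, -0.1, 0.7]
finger_gap: 0.0003
grip_force: 0.4
```

Call:
drive_tool --series '[[[-0.017,0,0,0,0,0]]]'

```text
clock: 15.6
tcp_pos: [0.5901, 0.1105, 0.0718]
orientation: [-0.0, 0.066, 0.998, -0.0]
wrist_force: [-0.5, 0.8, 0.6]
finger_gap: 0.0001
grip_force: 0.3
```

Call:
drive_tool --series '[[[-0.013,0,0,0,0,0]]]'

```text
clock: 15.72
tcp_pos: [0.5917, 0.1103, 0.0719]
orientation: [-0.0, 0.066, 0.998, -0.0]
wrist_force: [-0.2, -0.9, 0.1]
finger_gap: 0.0003
grip_force: 0.3
```

Call:
drive_tool --series '[[[-0.013,0,0,0,0,0]]]'

```text
clock: 15.85
tcp_pos: [0.5928, 0.1101, 0.0718]
orientation: [-0.0, 0.066, 0.998, -0.0]
wrist_force: [-3.4, -0.1, 2.7]
finger_gap: 0.0001
grip_force: 2.0
```

Call:
drive_tool --series '[[[-0.013,0,0,0,0,0]]]'

```text
clock: 15.98
tcp_pos: [0.5928, 0.1101, 0.0717]
orientation: [-0.002, 0.066, 0.998, 0.0]
wrist_force: [-8.8, 0.5, 6.2]
finger_gap: 0.0
grip_force: 4.3
```

```bash
python3 st.py
```

```text
15.975 g [0.002  0.1002 0.0717] F [-8.75  0.48  6.18] gap 0.0 rot [-0.0002 -0.0037 -0.0033]
```

Call:
drive_tool --series '[[[0.15,0,0,0,0,0],[0,0,-0.25,0,0,0],[0,0,-0.25,0,0,0],[0,0,-0.25,0,0,0],[-0.09,-0.4,0,0,0,0],[-0.09,-0.42,0,0,0,0],[-0.09,-0.43,0,0,0,0],[-0.09,-0.42,0,0,0,0]]]'

```text
clock: 16.98
tcp_pos: [0.5938, -0.0939, 0.1622]
orientation: [0.001, 0.066, 0.998, -0.0]
wrist_force: [1.0, -0.4, -0.3]
finger_gap: -0.0001
grip_force: 0.0
```

Call:
drive_tool --series '[[[0,0,0,0,0,0],[0,0,0,0,0,0],[0,0,0,0,0,0],[0,0,0,0,0,0]]]' --jaw 1 --grip_force 20

```text
clock: 17.48
tcp_pos: [0.5933, -0.0908, 0.162]
orientation: [0.0, 0.065, 0.998, -0.0]
wrist_force: [-0.1, 0.4, -0.3]
finger_gap: 0.0723
grip_force: 0.0
```

```bash
python3 - <<'E'
from st import *
cv2.imwrite("pics/w4.png",viewer.read_camera("wrist")[...,::-1])
E
```

```text
17.475 g [ 0.0283 -0.099   0.162 ] F [-0.12  0.45 -0.28] gap 0.0723 rot [-0.      0.0001 -0.0016]
```

View pics/w4.png

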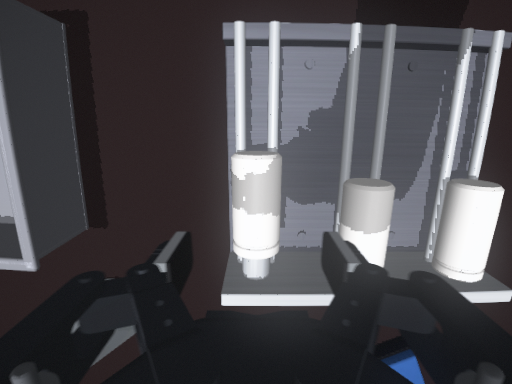

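Call:
drive_tool --series '[[[0,0,0.22,0,0,0],[0,0,0.22,0,0,0],[0,0,0.22,0,0,0],[0,0,0.22,0,0,0],[0,0,0,0,0,0]]]'

```text
clock: 18.15
tcp_pos: [0.5914, -0.0909, 0.0542]
orientation: [-0.002, 0.066, 0.998, 0.0]
wrist_force: [-0.4, 1.3, 0.7]
finger_gap: 0.0854
grip_force: 0.0
```

Call:
drive_tool --series '[[[0,0,0,0,0,0],[0,0,0,0,0,0],[0,0,0,0,0,0],[0,0,0,0,0,0],[0,0,0,0,0,0]]]' --jaw -1 --grip_force 20

```text
clock: 18.77
tcp_pos: [0.5944, -0.0915, 0.058]
orientation: [0.002, 0.066, 0.998, 0.0]
wrist_force: [-1.0, 4.0, 6.5]
finger_gap: 0.0436
grip_force: 20.4
```

```bash
python3 st.py
```

```text
18.775 g [ 0.0295 -0.0995  0.058 ] F [-0.97  3.98  6.47] gap 0.0436 rot [ 0.0012  0.0029 -0.0028]
```

Call:
drive_tool --series '[[[0.03,0,0,0,0,0],[0.05,0,0,0,0,0],[0.05,0,0,0,0,0],[0.05,0,0,0,0,0],[0.05,0,0,0,0,0],[0.05,0,0,0,0,0],[0.05,0,0,0,0,0],[0.05,0,0,0,0,0],[0.05,0,0,0,0,0],[0.05,0,0,0,0,0],[0.05,0,0,0,0,0],[0.05,0,0,0,0,0],[0,0,0,0,0,0]]]'

```text
clock: 20.4
tcp_pos: [0.5264, -0.0828, 0.0582]
orientation: [0.003, 0.066, 0.998, 0.0]
wrist_force: [1.3, 4.8, 9.4]
finger_gap: 0.0434
grip_force: 20.5
```

Call:
drive_tool --series '[[[0,0,-0.1,0,0,0],[0,0,-0.25,0,0,0],[0,0,-0.3,0,0,0],[0,0,-0.3,0,0,0],[0,0,0,0,0,0]]]'

```text
clock: 21.02
tcp_pos: [0.5257, -0.0839, 0.1736]
orientation: [0.003, 0.066, 0.998, -0.001]
wrist_force: [-0.1, -0.2, -0.9]
finger_gap: 0.0434
grip_force: 20.8
```

```bash
python3 - <<'E'
from st import *
cv2.imwrite("pics/s5.png",viewer.read_camera("scene")[...,::-1])
pt=np.array([.4992,-.3697])
d=Ro.from_rotvec([0,0,0]);print("tool shift to tub", R.inv().apply(np.r_[pt-p[:2],0])/.12, s["joint_pos"].round(2))
E
```

```text
21.025 g [-0.0396 -0.1008  0.1736] F [-0.07 -0.24 -0.87] gap 0.0434 rot [-0.002   0.0051 -0.0039]
tool shift to tub [-0.09556444 -2.39001744  0.00519174] [-0.31  0.26 -0.2   1.11 -0.   -0.18]
```

View pics/s5.png

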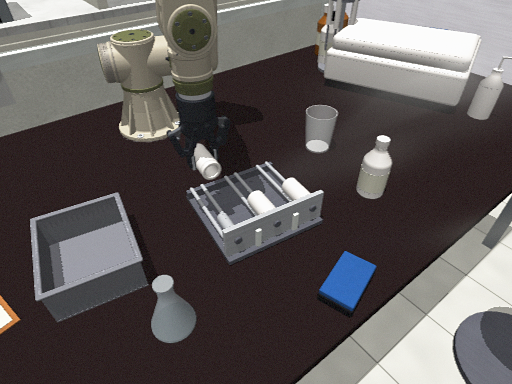

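Call:
drive_tool --series '[[[-0.01,-0.34,0,0,0,0],[-0.01,-0.34,0,0,0,0],[-0.02,-0.34,0,0,0,0],[-0.02,-0.34,0,0,0,0],[-0.02,-0.34,0,0,0,0],[-0.02,-0.34,0,0,0,0],[0,-0.34,0,0,0,0],[0,0,0.25,0,0,0],[0,0,0.25,0,0,0],[0,0,0.25,0,0,0],[0,0,0.22,0,0,0],[0,0,0,0,0,0]]]'

```text
clock: 22.58
tcp_pos: [0.4957, -0.3653, 0.05]
orientation: [-0.003, 0.066, 0.998, 0.002]
wrist_force: [-0.9, 0.6, -1.8]
finger_gap: 0.0434
grip_force: 20.8
```

Call:
drive_tool --series '[[[0,0,0,0,0,0],[0,0,0,0,0,0],[0,0,0,0,0,0],[0,0,0,0,0,0],[0,0,0,0,0,0],[0,0,-0.25,0,0,0],[0,0,-0.4,0,0,0],[0,0,-0.4,0,0,0],[0,0,-0.3,0,0,0],[0.4,0,0,0,0,0],[0,0,0,0,0,0]]]' --jaw 1

```text
clock: 23.95
tcp_pos: [0.4484, -0.3602, 0.2162]
orientation: [-0.001, 0.067, 0.998, 0.0]
wrist_force: [-0.0, -0.8, 0.0]
finger_gap: 0.0855
grip_force: 0.0
```

```bash
python3 - <<'E'
from st import *
a=viewer.read_camera("scene")[110:340,20:350,::-1];b=viewer.read_camera("top")[...,::-1]
for d in models.silhouettes("sleeve_a","top"): print(d["score"],d["location"],w2g(ray(d["location"],"top",.07)),ray(d["location"],"top",.03))
cv2.imwrite("pics/f6.png",cv2.resize(np.vstack([a,b[110:290,170:500]]),None,fx=1.45,fy=1.45))
E
```

```text
23.95 g [-0.0808 -0.3847  0.2162] F [-0.02 -0.77  0.02] gap 0.0855 rot [ 0.0009 -0.0016 -0.0051]
0.77 [382.4, 233.5] [-0.0135686  -0.37892164  0.07      ] [ 0.52117861 -0.37446266  0.03      ]
0.59 [257.6, 181.6] [0.0588937  0.00593126 0.07      ] [0.64632881 0.00997351 0.03      ]
```

View pics/f6.png

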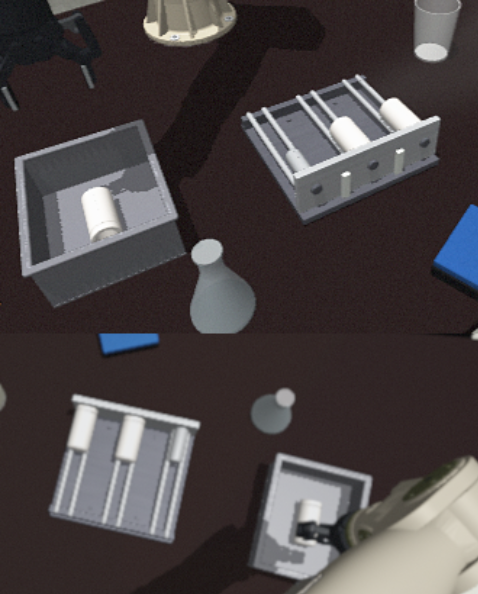

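The picture shows the bad sleeve in the tub and the other two home against the plate, with the arm clear of everything.

```bash
python3 -c "
from workcell import order
print(order.hand_in())"
```

```text
the job is handed in; nothing more can be done
None
```

I handed the job in at about 24 s on the robot's clock: the sleeve on the y = -100 mm lane stopped about 25 mm short and is in the tub, and the other two are home against the back plate. The highest wrist force reading was about 16 N, the beaker, flask and bottle were not touched, and the hand-in gave no verdict.

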